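Set the iris of a slide-out light source and return the module to its housing

ROBOT

A 7-joint arm with a two-finger parallel gripper is mounted at the origin on a cart in front of the work surface, level with it; the furniture and walls round the work are solid. World frame = base frame: x ahead of the robot, y to its left, z up, the work surface at z = 0. Lengths are in m, angles in rad, forces in N, time in s.
With the tool pointing down it reaches from about 0.4 to 0.875 m from the base axis. Payload 19.3 kg.
Tool frame: the origin (TCP) lies at the very end of the fingers, on their centre line; the grasp point (between the pads) lies 19 mm behind it; z points along the fingers, y is the line along which they close (so a half turn about z gives the same grasp; the last joint's range is limited). The gripper opens to 85 mm and grips with 20 to 120 N. Pads are 22 mm wide; open, the fingers measure 114 mm over their backs; the gripper's body (76 mm by 85 mm) begins 54 mm behind the grasp point. The pads swing forward as they close: fully open they stand 13 mm farther back than shut.
Start: joints at [1.142, 0.521, -0.036, 1.599, 0.021, 1.021, -0.113], TCP at [0.219, -0.585, 0.231] pointing down, gripper open.
Joint ranges: [-2.91, 2.91], [-0.3, 2.13], [-1.5, 1.42], [0.17, 2.43], [-1.26, 4.41], [0.16, 1.93], [-2.52, 2.52]. Speed limits (rad/s): [1.89, 1.89, 2.39, 2.39, 3.01, 3.01, 3.01].

INTERFACE

Orientations are given as [roll, pitch, yaw] about the fixed x, y, z axes, in that order (R = Rz(yaw) Ry(pitch) Rx(roll)).
In Python, from workcell import bot gives the robot as it stands. The module is installed in compiled form; this text tells all that it offers.
- The arm moves only by the tool apply_moves, never from a script. Its arguments are lists of equal length, an entry for each row: "claw": the finger opening in m, from 0 to 0.0854; "xyz": the shift along the tool's x, y, z in m, a list of three; "twist": the turn, a rotation vector about the tool's x, y, z in rad, a list of three. A call has 1 to 20 rows; each row shifts and turns the commanded pose from where the row before left it, along the tool's axes as they then stand; what a row does not reach is not made up. A row lasts 1/10 s, in which the tool goes at most 50 mm and 8.59 degrees, less where a joint would pass 70% of its speed; a pose out of reach is approached as far as the arm can. A call with a gripper value outside its range is refused whole. The fingers move at their own pace and stop on an object; "force" is the grip in N (left out, the last holds). Time passes only in rows, so rows that do not move let the fingers close. It gives the time, the measured TCP pose, the force, the opening and the grip force at its end, in the units of the state.
- bot.observe(): the state, without advancing time (a new reading comes with each control period).
- bot.grab_frame(name): name is "side" or "top"; returns a dict with "img" (420x560x3 uint8, red, green, blue), "vfov" (degrees; the focal length in pixels is half the picture's height over the tangent of half this angle, whatever the lens; pixels are square), "cx", "cy" (the principal point, pixels), "view" (4x4, takes a point from world to camera coordinates). Camera axes: x right, y up, looking along -z (the intrinsics and any distortion apply to the point x, -y, -z); pixel columns grow to the right and rows downward; lengths in m; the calibration is good to about 2 mm. A picture is of the moment at which its call begins. There is no depth.
- bot.job_done(): hands the job in; it is judged then, once.
Trained networks look in the newest picture that a camera, given by its name, has taken for a name from the list of things; names that differ only in an ending like _2 or _b are one class to them, and where a whole thing is asked for, a point or a joint stands for the part that bears it (a point fixed in the world has none). Each returns a list of dicts, best first, with "score" (0 to 1); they miss things now and then, are a little off and sometimes report something else, mostly with a low value. They report only what shows in the picture. A call takes as long as a camera call.
- bot.find_in(camera, query): "position" ([x, y, z] in m, in world coordinates, good to about 4 mm: the middle of the surface that is visible of it).
The state is a dict: "clock": time; "qpos": joint angles; "qd": joint speeds; "joint_efforts": joint torques, N m; "position": TCP position; "tool_rot": TCP orientation; "force": force on the tool from outside, world axes, zero at the start; "moment": the same for the moment, N m; "grip_width": finger opening in m; "finger_force": force on a finger pad.
Only numpy, scipy, OpenCV 4.12 (cv2) and the standard library are available. Lean on these libraries where they do the work, as an engineer would, in place of code of your own. Each camera call takes 0.05 s, during which the arm holds its last target. There are 200 camera calls.

TASK

The module of the bench light source stands pulled out and locked. Turn the slim knurled iris ring until its lug stands right over the index tab of the fixed collar below, without the gripper touching the fixed collars above and below the ring, and let go of it. Then press the release button fully down and push the module fully home, leaving the ring at its mark and the beaker, bottle and tape roll beside it undisturbed.

Things in the scene. Friction and masses are not known exactly. Their poses are not given: they have to be found in the camera images.
- light_source: Fixed. Origin: on the worktop (z = 0) under the ring's axis while the module is out; its x points the way the module is pushed home, y left, z up. Housing: grey box open towards -x, 264 mm wide, 120 mm high, x = 75 to 265 mm. Before it the module: a low deck with a white front panel 262 mm wide (x = -83 to -75, z = 12 to 110 mm); on the deck nothing is over 90 mm high.
- chassis (a joint): Slide of the module, m: 0 = pulled out and locked (at the start), 0.150 = fully home, the panel's back against the housing. The catch blocks it (about 1.5 mm of play) until the release button has been pressed down at least 8 mm. Friction 2.5 N.
- panel_front (a point): Centre of the flat outer (-x) face of the front panel, 70 mm above the worktop; moves with the module. Push here along the light source's +x; the panel's top edge lies 40 mm above this point.
- iris (a joint): Angle of the iris ring, rad, growing counter-clockwise seen from above: 0 = lug along the light source's +y; 1.571 = lug along its -x, right over the index tab. Turns from 0 to 2.2 and stays where it is left (friction 0.06 N m).
- ring_centre (a point): Centre of the iris ring: on its vertical axis, at half height, 70 mm above the worktop. Aluminium, knurled, 60 mm in diameter, 20 mm high (60 to 80 mm above the worktop), with one lug, 14 mm high and at most 12 mm wide, that reaches out to radius 47 mm. Grip the ring across its diameter, square to the lug.
- lug_tip (a point): Outer end of the ring's lug, 47 mm from the axis, at half the ring's height; turns with the ring.
- index_tip (a point): Outer end of the index tab, a 6 mm wide tab that juts from the lower collar along the light source's -x; 57 mm from the ring's axis, 58 mm above the worktop (top of the tab).
- lower_collar: Fixed dark collar under the ring, 82 mm in diameter, its top 58 mm above the worktop (2 mm under the ring), with the index tab. Origin: on the ring's axis at worktop height. Not to be touched.
- upper_collar: Fixed dark collar with a lens over the ring, 42 mm in diameter, 82 to 90 mm above the worktop. Origin: on the ring's axis at worktop height. Not to be touched.
- release (a joint): Travel of the release button, m: 0 = up (locked), 0.012 = fully down. Friction 3 N, no spring: it stays down where it is left. Press it to its stop.
- button_top (a point): Centre of the top face of the release button, a black block 30 x 26 mm on the deck's right (-y) side, 35 mm nearer the panel than the ring's axis; its top is 75 mm above the worktop when up, 63 mm when down. Press straight down.
- beaker: Clear beaker, 64 mm in diameter, 82 mm high, standing left of the module. Origin: centre of its underside. Leave it alone.
- bottle: White screw-cap bottle, 54 mm in diameter, 109 mm high, standing right of the module. Origin: centre of its underside. Leave it alone.
- tape: Roll of tape lying flat, 68 mm in diameter, 19 mm high, left of the module's front. Origin: centre of its underside. Leave it alone.

How it is judged:
On the way, in this order (a step that is already met when the one before it is completed fails the run):
1. the ring is turned until its lug stands over the index tab (within 0.1 rad) and released, the module still out (value of joint iris between 1.471 and 1.671 rad and contact force between the fingers and iris below 0.5 N and value of joint chassis below 0.005 m), for 0.2 s.
2. the release button is pressed down far enough to free the module (8 mm or more) (value of joint release above 0.008 m), for 0.1 s.
At the end, for the whole second after the job is handed in: The module is home (within 4 mm of its stop) and at rest, with the ring's lug over the index tab (within 0.1 rad) (value of joint chassis above 0.146 m and value of joint iris between 1.471 and 1.671 rad and velocity of joint chassis between -0.01 and 0.01 m/s); the robot touches nothing.
It fails at once if a fixed collar next to the ring is touched by the robot (more than 2 N) (contact force between any of the fingers, the arm and lower_collar above 2 N or contact force between any of the fingers, the arm and upper_collar above 2 N).
It fails at once if the beaker, bottle or tape roll is moved by more than 15 mm (distance of any of beaker, bottle, tape from where it was at the start of the episode above 0.015 m).
It also fails if it takes over 51 s, if anything falls off the work surface, if the arm or the gripper's body presses on something with over 40 N, if the wrist force passes 120 N, or if a joint passes its speed limit or range.

## Working session

There is one attempt and no reset: what is moved stays moved. The work goes in short steps, Python scripts to look and compute and a tool call to move; the robot and the scene stay as the last step left them, time stands still between calls to the robot, and variables do not carry over. Pictures are saved under pics/ and viewed, at most 10 in all, crops included, and the job is handed in when it is done.

Besides the shell and the picture viewer there is one more tool, called after ">>>" as name(argument=value, ...), one argument or row to a line, values as JSON. apply_moves: Moves the arm, as the interface text tells. Its arguments: {"type":"object","properties":{"claw":{"type":"array"},"xyz":{"type":"array"},"twist":{"type":"array"},"force":{"type":"number"}},"required":["claw","xyz","twist"]}

```bash
mkdir -p pics; python3 - <<'E'
from workcell import bot
import cv2,numpy as np
np.set_printoptions(precision=4,suppress=True)
s=bot.observe();print(s)
ims=[]
for c in("side","top"):
    f=bot.grab_frame(c);cv2.imwrite(f"pics/{c}0.png",f["img"][...,::-1]);print(c,{k:v for k,v in f.items() if k!="img"})
    for n in("ring_centre","lug_tip","index_tip","button_top","panel_front","light_source","lower_collar","upper_collar","beaker","bottle","tape"):
        print(n,[(np.round(d["position"],4).tolist(),round(d["score"],2)) for d in bot.find_in(c,n)[:2]])
E
```

```text
{'clock': 0.0, 'qpos': array([ 1.1418,  0.5221, -0.0363,  1.6   ,  0.0212,  1.0211, -0.1128]), 'qd': array([ 0.0001, -0.0001,  0.0012,  0.0018,  0.0002,  0.0015,  0.0006]), 'joint_efforts': array([  0.001 , -92.7097,   1.9805, -36.9935,   0.018 ,   0.008 ,
        -0.0001]), 'position': array([ 0.2193, -0.5849,  0.2307]), 'tool_rot': array([-3.1404,  0.0001,  0.3588]), 'force': array([ 0.4952, -0.421 ,  0.1577]), 'moment': array([ 0.0012, -0.0046,  0.0244]), 'finger_force': 0.0, 'grip_width': 0.08497012516882198}
side {'vfov': 57.823965120367234, 'cx': 280.26462274357453, 'cy': 213.20590686278666, 'view': array([[-0.9924, -0.1226,  0.0111,  0.5204],
       [ 0.0841, -0.6097,  0.7881, -0.1299],
       [-0.0898,  0.7831,  0.6154, -0.8281],
       [ 0.    ,  0.    ,  0.    ,  1.    ]])}
ring_centre [([0.5412, 0.0117, 0.0764], 0.8)]
lug_tip [([0.5444, 0.0109, 0.077], 0.89), ([0.6006, -0.2345, 0.075], 0.34)]
index_tip [([0.5393, 0.0124, 0.0616], 0.73)]
button_top [([0.5201, -0.1172, 0.0489], 0.74)]
panel_front [([0.5489, 0.0155, 0.0419], 0.93)]
light_source [([0.6518, 0.0245, 0.0748], 0.9
[... 371 characters left out ...]
.9734,  0.0452,  0.2247, -0.5265],
       [-0.2247, -0.0059,  0.9744, -1.369 ],
       [ 0.    ,  0.    ,  0.    ,  1.    ]])}
ring_centre [([0.5324, -0.0123, 0.0801], 0.81)]
lug_tip [([0.5334, -0.0109, 0.0772], 0.49)]
index_tip [([0.5383, -0.0147, 0.0567], 0.81)]
button_top [([0.5038, -0.1115, 0.0476], 0.7)]
panel_front [([0.5482, -0.0136, 0.0278], 0.86), ([0.5346, -0.0126, 0.0814], 0.58)]
light_source [([0.6415, -0.0327, 0.1258], 0.72)]
lower_collar [([0.5338, -0.0174, 0.0573], 0.7)]
upper_collar [([0.5431, -0.0082, 0.0902], 0.56)]
beaker [([0.5931, 0.2147, 0.0357], 0.94), ([0.6417, -0.0329, 0.1237], 0.69)]
bottle [([0.6002, -0.2474, 0.0805], 0.64)]
tape [([0.6009, -0.2473, 0.0791], 0.42)]
```

View pics/side0.png

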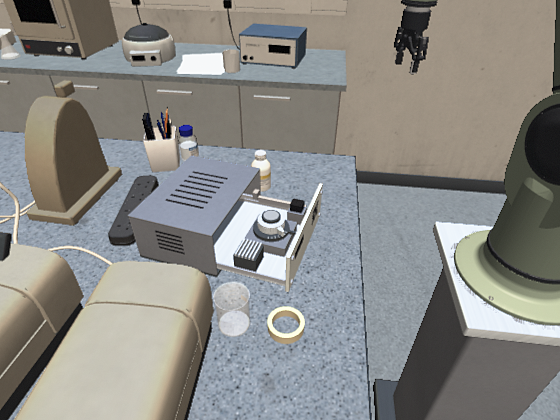

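View pics/top0.png

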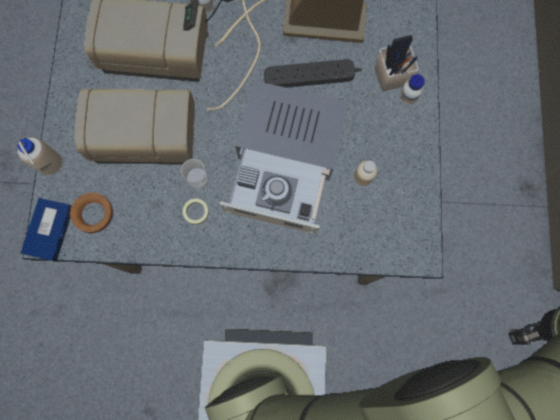

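The side and top views show the module out. In top, the ring is near (277,188), the button near (305,211), and the panel edge runs from (222,205) to (318,226), so the module is yawed by about -10°. I'll zoom in.

```bash
python3 - <<'E'
import cv2
a=cv2.imread("pics/top0.png")[140:240,210:340];b=cv2.imread("pics/side0.png")[175:295,205:335]
cv2.imwrite("pics/z1.png",cv2.resize(a,None,fx=6,fy=6,interpolation=2)[:600,:800])
cv2.imwrite("pics/z2.png",cv2.resize(b,None,fx=5,fy=5,interpolation=2))
E
```

```text
(no output)
```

View pics/z1.png

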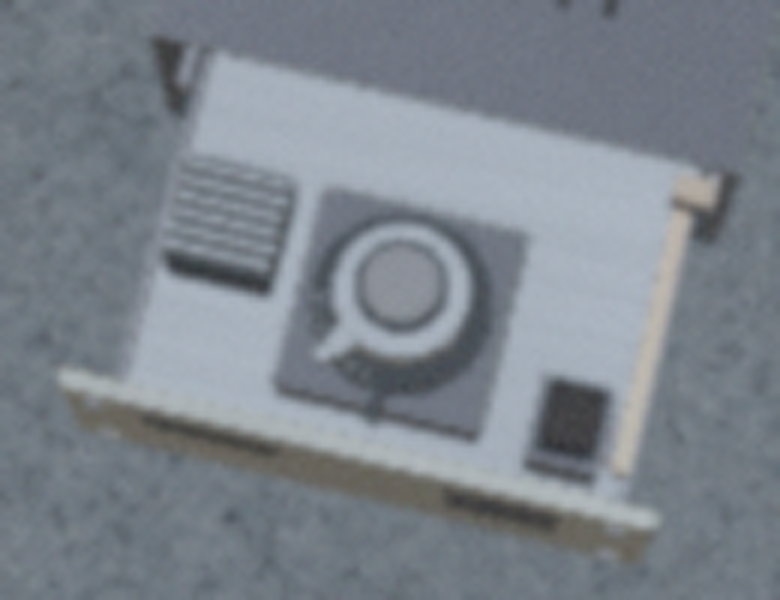

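View pics/z2.png

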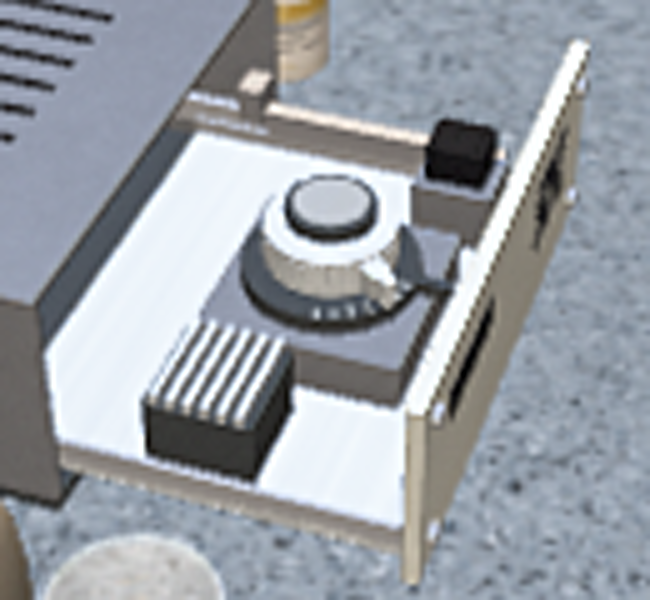

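```bash
cat > fit.py <<'E'
import numpy as np
from scipy.optimize import least_squares
V={"side":(57.824,280.265,213.206,np.array([[-0.9924,-0.1226,0.0111,0.5204],[0.0841,-0.6097,0.7881,-0.1299],[-0.0898,0.7831,0.6154,-0.8281]])),
"top":(42.6418,278.356,197.404,np.array([[0.0454,-0.999,0.0044,-0.0426],[0.9734,0.0452,0.2247,-0.5265],[-0.2247,-0.0059,0.9744,-1.369]]))}
def proj(c,p,k=0):
    f,cx,cy,M=V[c];f=210/np.tan(np.radians(f/2));q=M[:,:3]@p+M[:,3]
    u=np.array([q[0],-q[1]])/-q[2];u=u*(1+k*(u@u));return f*u+[cx,cy]
T=lambda x,y:(x/6+210,y/6+140)
S=lambda x,y:(x/5+205,y/5+175)
D=[("top",(0,0,.09),T(402,283)),("top",(-.057,0,.058),T(373,417)),("top",(-.079,.131,.11),T(62,377)),("top",(-.079,-.131,.11),T(657,520)),
("side",(0,0,.09),S(330,205)),("side",(-.079,.131,.11),S(418,410)),("side",(-.079,-.131,.11),S(580,45)),("side",(.075,.132,.12),S(38,303))]
def loc(p,q):
    c,s=np.cos(p[2]),np.sin(p[2]);return np.array([p[0]+c*q[0]-s*q[1],p[1]+s*q[0]+c*q[1],q[2]])
def res(p): return np.concatenate([proj(c,loc(p,q),p[3] if c=="side" else p[4])-m for c,q,m in D])
if __name__=="__main__":
    r=least_squares(res,[.55,0,-.2,0,0],loss="soft_l1");print(r.x.round(4));print(r.fun.reshape(-1,2).round(2))
    p=r.x
    for n,t,q in(("lug",T(320,357),None),):
        g=lambda th:proj("top",loc(p,(-.047*np.sin(th[0]),.047*np.cos(th[0]),.077)),p[4])-t
        a=least_squares(g,[.8]);print("lug angle",a.x,a.fun)
    g=lambda b:proj("top",loc(p,(-.035,b[0],.075)),p[4])-T(574,417)
    a=least_squares(g,[-.1]);print("button y",a.x,a.fun);print("button",loc(p,(-.035,a.x[0],.075)),"panel",loc(p,(-.083,0,.07)))
E
python3 fit.py
```

```text
[ 0.5473 -0.0131 -0.1912 -0.3101 -0.9606]
[[-0.27  0.32]
 [-0.52  1.24]
 [-0.06  0.14]
 [-0.12 -0.07]
 [ 0.06 -0.54]
 [-0.4  -0.06]
 [-0.51 -0.84]
 [-0.07 -0.15]]
lug angle [0.93174888] [-0.37901576  0.32086163]
button y [-0.08683062] [ 0.10499231 -0.44606074]
button [ 0.49644493 -0.09172548  0.075     ] panel [0.46582261 0.00264522 0.07      ]
```

```bash
python3 - <<'E'
from fit import *
r=least_squares(res,[.55,0,-.2,0,0],loss="soft_l1").x
for t,s in((T(298,185),S(205,322)),(T(270,275),S(293,347)),(T(165,252),S(250,430)),(T(195,155),S(147,400)),(T(574,417),S(463,135)),(T(402,283),S(330,205))):
    a=least_squares(lambda q:np.r_[proj("top",loc(r,q),r[4])-t,proj("side",loc(r,q),r[3])-s],[0,0,.07]);print(a.x.round(4),a.fun.round(1))
for k in (0,-.3):
    D2=lambda p:res(np.r_[p,-.31 ,k]); a=least_squares(D2,[.55,0,-.2],loss="soft_l1");print(k,a.x,a.cost)
E
```

```text
[0.0395 0.0571 0.0573] [-0.1  1.  -0.8 -0.2]
[-0.0026  0.0594  0.0569] [-0.1  0.5 -0.4 -0.1]
[-0.002   0.1087  0.0533] [-0.   0.4 -0.3 -0.1]
[0.0448 0.1068 0.0538] [-0.   0.5 -0.3 -0.1]
[-0.0362 -0.0868  0.0748] [-0.  0. -0. -0.]
[ 0.0008 -0.0005  0.0881] [-0.   0.3 -0.2 -0.1]
0 [ 0.54743303 -0.01321913 -0.19093718] 1.766899853201957
-0.3 [ 0.54739551 -0.01320367 -0.19102505] 1.6210593754954359
```

>>> apply_moves(
  claw=[0.085,0.085,0.085,0.085,0.085,0.085,0.085,0.085,0.085,0.085,0.085,0.085,0.085,0.085,0.085,0.085,0.085,0.085,0.085,0.085],
  xyz=[
    [0.0254,-0.021,0],
    [0.0254,-0.021,0],
    [0.0254,-0.021,0],
    [0.0254,-0.021,0],
    [0.0254,-0.021,0],
    [0.0254,-0.021,0],
    [0.0254,-0.021,0],
    [0.0254,-0.021,0],
    [0.0254,-0.021,0],
    [0.0254,-0.021,0],
    [0.0254,-0.021,0],
    [0.0254,-0.021,0],
    [0.0254,-0.021,0],
    [0.0254,-0.021,0],
    [0.0254,-0.021,0],
    [0.0254,-0.021,0],
    [0.0254,-0.021,0],
    [0.0254,-0.021,0],
    [0.0254,-0.021,0],
    [0.0254,-0.021,0],
  ],
  twist=[
    [0,0,0],
    [0,0,0],
    [0,0,0],
    [0,0,0],
    [0,0,0],
    [0,0,0],
    [0,0,0],
    [0,0,0],
    [0,0,0],
    [0,0,0],
    [0,0,0],
    [0,0,0],
    [0,0,0],
    [0,0,0],
    [0,0,0],
    [0,0,0],
    [0,0,0],
    [0,0,0],
    [0,0,0],
    [0,0,0],
  ],
)

```text
clock: 3.2
position: [0.5482, -0.0124, 0.2314]
tool_rot: [3.141, -0.0, 0.359]
force: [0.2, 0.1, 1.4]
grip_width: 0.085
finger_force: 0.0
```

>>> apply_moves(
  claw=[0.085,0.085,0.085,0.085,0.085,0.085,0.085,0.085,0.085,0.085,0.085,0.085,0.085,0.085,0.085,0.085],
  xyz=[
    [0,0,0.005],
    [0,0,0.005],
    [0,0,0.005],
    [0,0,0.005],
    [0,0,0.005],
    [0,0,0.005],
    [0,0,0.005],
    [0,0,0.005],
    [0,0,0.005],
    [0,0,0.005],
    [0,0,0.005],
    [0,0,0.005],
    [0,0,0.005],
    [0,0,0.005],
    [0,0,0],
    [0,0,0],
  ],
  twist=[
    [0,0,-0.139],
    [0,0,-0.139],
    [0,0,-0.139],
    [0,0,-0.139],
    [0,0,-0.139],
    [0,0,-0.139],
    [0,0,-0.139],
    [0,0,-0.139],
    [0,0,-0.139],
    [0,0,-0.139],
    [0,0,-0.139],
    [0,0,-0.139],
    [0,0,-0.139],
    [0,0,-0.139],
    [0,0,0],
    [0,0,0],
  ],
)

```text
clock: 4.8
position: [0.5477, -0.0137, 0.1614]
tool_rot: [3.142, -0.0, 2.3]
force: [0.4, 0.3, 0.2]
grip_width: 0.0847
finger_force: 0.0
```

```bash
python3 - <<'E'
from workcell import bot
import cv2,numpy as np
f=bot.grab_frame("side")["img"][...,::-1][115:275,185:365]
cv2.imwrite("pics/z3.png",cv2.resize(f,None,fx=3.7,fy=3.7,interpolation=2))
print(bot.observe()["qpos"].round(3))
E
```

```text
[ 0.41   0.567 -0.685  1.846  0.453  0.889  0.238]
```

View pics/z3.png

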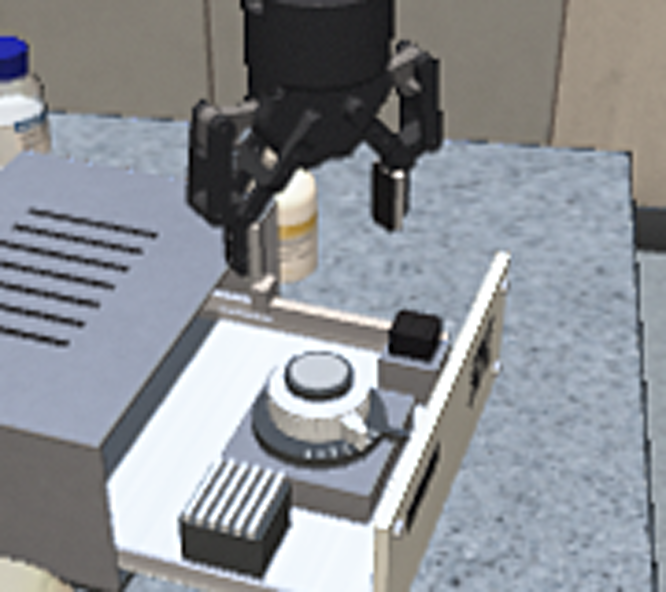

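The side view shows the open gripper centred over the ring. The finger tips are at about (251,189) and (290,177) full-frame, and the lug is still short of the tab. I'll check the tip height against TCP.

```bash
python3 - <<'E'
from fit import *
for z in(.1614,.168,.1744):
  for s in(1,-1):
    print(z,s,[(proj("side",np.array([.5477+s*r*np.cos(.73),-.0137+s*r*np.sin(.73),z]),-.31)-[185,115])*3.7 for r in(.043,.056)])
E
```

```text
0.1614 1 [array([252.14176204, 295.97467789]), array([231.79543465, 303.70801888])]
0.1614 -1 [array([379.65697786, 247.86684045]), array([397.84544078, 241.05515619])]
0.168 1 [array([251.76749982, 286.09242549]), array([231.31203813, 293.79233773])]
0.168 -1 [array([379.9119832 , 238.25065535]), array([398.18187192, 231.48507109])]
0.1744 1 [array([251.4039865 , 276.41610333]), array([230.84223315, 284.08195896])]
0.1744 -1 [array([380.16075239, 228.84340551]), array([398.50976979, 222.12420647])]
```

>>> apply_moves(
  force=20,
  claw=[0.085,0.085,0.085,0.085,0.085,0.085,0.085,0.085,0.085,0.085,0.085,0.068,0.068,0.068,0.068],
  xyz=[
    [0,0,0.0125],
    [0,0,0.0125],
    [0,0,0.0125],
    [0,0,0.0125],
    [0,0,0.0125],
    [0,0,0.0125],
    [0,0,0.0125],
    [0,0,0.0125],
    [0,0,0.003],
    [0,0,0],
    [0,0,0],
    [0,0,0],
    [0,0,0],
    [0,0,0],
    [0,0,0],
  ],
  twist=[
    [0,0,0],
    [0,0,0],
    [0,0,0],
    [0,0,0],
    [0,0,0],
    [0,0,0],
    [0,0,0],
    [0,0,0],
    [0,0,0],
    [0,0,0],
    [0,0,0],
    [0,0,0],
    [0,0,0],
    [0,0,0],
    [0,0,0],
  ],
)

```text
clock: 6.35
position: [0.5477, -0.0136, 0.0585]
tool_rot: [3.141, 0.0, 2.305]
force: [0.1, 0.8, 0.1]
grip_width: 0.0682
finger_force: 0.0
```

```bash
python3 - <<'E'
from workcell import bot
import cv2,numpy as np
s=bot.observe();print(s["position"],s["force"],s["moment"],s["finger_force"],s["grip_width"])
f=bot.grab_frame("side")["img"][...,::-1][175:275,215:335]
cv2.imwrite("pics/z4.png",cv2.resize(f,None,fx=5.5,fy=5.5,interpolation=2))
E
```

```text
[ 0.54773985 -0.01362785  0.05847342] [0.08802174 0.79001918 0.13893597] [ 0.0202604  -0.01311201  0.0003582 ] 0.0 0.06823747381049929
```

View pics/z4.png

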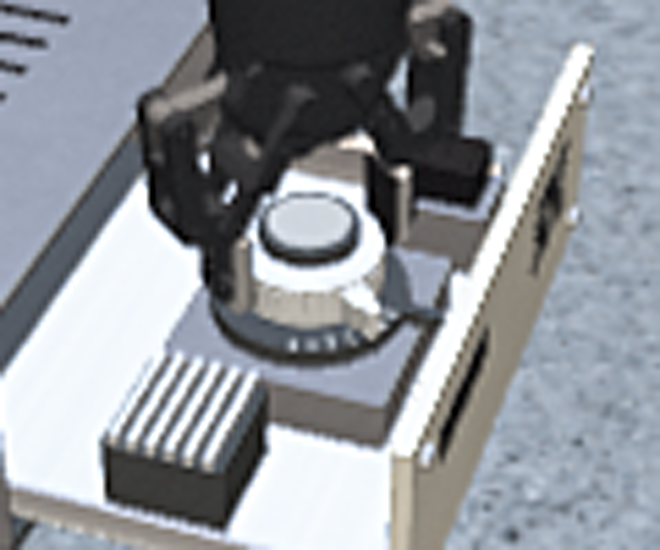

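The fingers straddle the ring at mid-height. The near pad tip at (235,305) is clear of the lower collar, and the lug at (370,305) is between the pads. Closing gently.

>>> apply_moves(
  force=20,
  claw=[0.055,0.055,0.055,0.055,0.055,0.055],
  xyz=[
    [0,0,0],
    [0,0,0],
    [0,0,0],
    [0,0,0],
    [0,0,0],
    [0,0,0],
  ],
  twist=[
    [0,0,0],
    [0,0,0],
    [0,0,0],
    [0,0,0],
    [0,0,0],
    [0,0,0],
  ],
)

```text
clock: 7.0
position: [0.5485, -0.013, 0.0588]
tool_rot: [3.14, 0.001, 2.305]
force: [3.3, 2.8, 5.3]
grip_width: 0.0597
finger_force: 21.2
```

>>> apply_moves(
  claw=[0.055,0.055,0.055,0.055,0.055,0.055,0.055,0.055,0.055,0.055],
  xyz=[
    [0,0,0],
    [0,0,0],
    [0,0,0],
    [0,0,0],
    [0,0,0],
    [0,0,0],
    [0,0,0],
    [0,0,0],
    [0,0,0],
    [0,0,0],
  ],
  twist=[
    [0,0,-0.08],
    [0,0,-0.08],
    [0,0,-0.08],
    [0,0,-0.08],
    [0,0,-0.08],
    [0,0,-0.08],
    [0,0,-0.08],
    [0,0,-0.08],
    [0,0,0],
    [0,0,0],
  ],
)

```text
clock: 8.0
position: [0.5485, -0.0127, 0.0588]
tool_rot: [3.14, 0.002, 2.945]
force: [3.4, 4.9, 5.6]
grip_width: 0.0588
finger_force: 21.3
```

```bash
python3 - <<'E'
from workcell import bot
import cv2
f=bot.grab_frame("side")["img"][...,::-1][205:255,255:315]
cv2.imwrite("pics/z5.png",cv2.resize(f,None,fx=11,fy=11,interpolation=2))
from fit import *
r=least_squares(res,[.55,0,-.2,0,0],loss="soft_l1").x
for th in(1.37,1.47,1.57,1.67): print(th,((proj("side",loc(r,(-.047*np.sin(th),.047*np.cos(th),.077)),r[3])-[255,205])*11).round())
print("index",((proj("side",loc(r,(-.057,0,.058)),r[3])-[255,205])*11).round(),((proj("side",loc(r,(-.041,0,.058)),r[3])-[255,205])*11).round())
E
```

```text
1.37 [383. 242.]
1.47 [393. 228.]
1.57 [401. 214.]
1.67 [407. 199.]
index [446. 297.] [370. 280.]
```

View pics/z5.png

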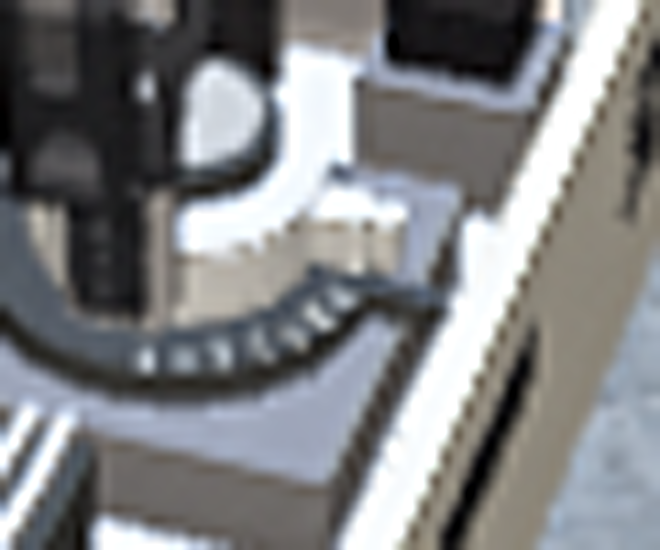

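The lug tip is near (405,212), where the model expects 1.57–1.65 rad. I'll release, lift, step back and check from the top.

>>> apply_moves(
  claw=[0.08,0.08,0.08,0.08,0.08,0.08,0.08,0.08,0.08,0.08,0.08,0.08,0.08,0.08,0.08,0.08,0.08,0.08],
  xyz=[
    [0,0,0],
    [0,0,0],
    [0,0,0],
    [0,0,0],
    [0,0,0],
    [0,0,-0.02],
    [0,0,-0.02],
    [0,0,-0.02],
    [0,0,-0.02],
    [0,0,-0.02],
    [0,0,-0.02],
    [0.03,0,0],
    [0.03,0,0],
    [0.03,0,0],
    [0.03,0,0],
    [0,0,0],
    [0,0,0],
    [0,0,0],
  ],
  twist=[
    [0,0,0],
    [0,0,0],
    [0,0,0],
    [0,0,0],
    [0,0,0],
    [0,0,0],
    [0,0,0],
    [0,0,0],
    [0,0,0],
    [0,0,0],
    [0,0,0],
    [0,0,0],
    [0,0,0],
    [0,0,0],
    [0,0,0],
    [0,0,0],
    [0,0,0],
    [0,0,0],
  ],
)

```text
clock: 9.85
position: [0.4307, 0.0098, 0.1784]
tool_rot: [3.141, 0.001, 2.944]
force: [0.4, -0.8, -0.1]
grip_width: 0.0799
finger_force: 0.0
```

```bash
python3 - <<'E'
from workcell import bot
import cv2
from fit import *
a=cv2.resize(bot.grab_frame("top")["img"][...,::-1][165:225,245:315],None,fx=8,fy=8,interpolation=2)
b=cv2.resize(bot.grab_frame("side")["img"][...,::-1][205:265,265:295],None,fx=8,fy=8,interpolation=2)
cv2.imwrite("pics/z6.png",np.hstack([a,b]))
r=least_squares(res,[.55,0,-.2,0,0],loss="soft_l1").x
for th in(1.37,1.47,1.57,1.67): print(th,((proj("top",loc(r,(-.047*np.sin(th),.047*np.cos(th),.077)),r[4])-[245,165])*8).round())
print("lens",((proj("top",loc(r,(0,0,.09)),r[4])-[245,165])*8).round(),"index",((proj("top",loc(r,(-.057,0,.058)),r[4])-[245,165])*8).round())
E
```

```text
1.37 [193. 316.]
1.47 [206. 321.]
1.57 [220. 325.]
1.67 [234. 328.]
lens [254. 180.] index [213. 366.]
```

View pics/z6.png

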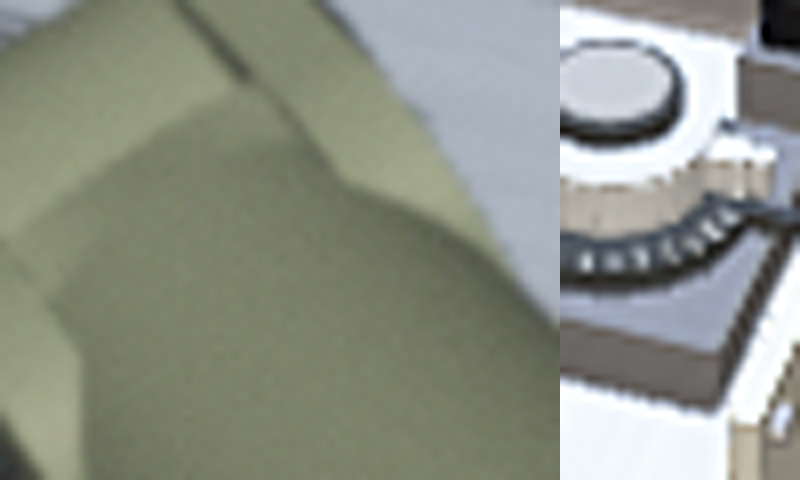

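The arm's elbow hides the ring from the top camera, so I'll move it to the right. The side view shows the lug by the tab.

>>> apply_moves(
  claw=[0.0,0.0,0.0,0.0,0.0,0.0,0.0,0.0,0.0,0.0],
  xyz=[
    [-0.006,-0.031,0],
    [-0.006,-0.031,0],
    [-0.006,-0.031,0],
    [-0.006,-0.031,0],
    [-0.006,-0.031,0],
    [-0.006,-0.031,0],
    [-0.006,-0.031,0],
    [-0.006,-0.031,0],
    [-0.006,-0.031,0],
    [-0.006,-0.031,0],
  ],
  twist=[
    [0,0,0],
    [0,0,0],
    [0,0,0],
    [0,0,0],
    [0,0,0],
    [0,0,0],
    [0,0,0],
    [0,0,0],
    [0,0,0],
    [0,0,0],
  ],
)

```text
clock: 10.95
position: [0.4282, -0.3075, 0.178]
tool_rot: [3.141, -0.0, 2.944]
force: [0.4, 0.3, -0.0]
grip_width: -0.0
finger_force: 0.0
```

```bash
python3 - <<'E'
from workcell import bot
import cv2,numpy as np
a=cv2.resize(bot.grab_frame("top")["img"][...,::-1][165:225,245:315],None,fx=8,fy=8,interpolation=2)
cv2.imwrite("pics/z7.png",a)
E
```

```text
(no output)
```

View pics/z7.png

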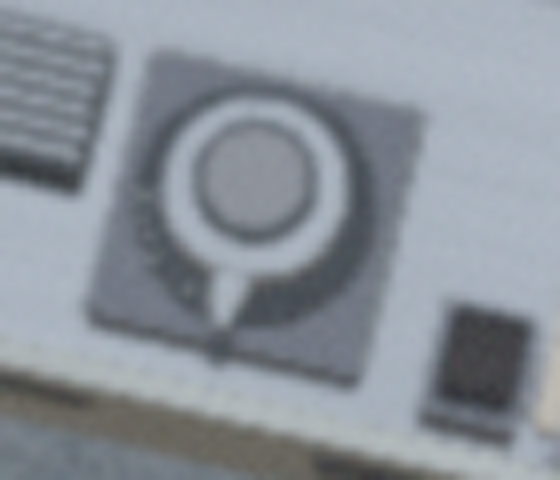

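The top view shows the lug tip at (225,325) and the tab at (215,360), against a model value of about 1.60 rad, so the lug is over the tab. The button is at (487,357), as measured before. Next I'll press it with closed fingers.

>>> apply_moves(
  claw=[0.0,0.0,0.0,0.0,0.0,0.0,0.0,0.0,0.0,0.0,0.0,0.0],
  xyz=[
    [-0.003,0.028,0],
    [-0.003,0.028,0],
    [-0.003,0.028,0],
    [-0.003,0.028,0],
    [-0.003,0.028,0],
    [-0.003,0.028,0],
    [-0.003,0.028,0],
    [-0.003,0.028,0],
    [0,0,0.03],
    [0,0,0.03],
    [0,0,0.03],
    [0,0,0.005],
  ],
  twist=[
    [0,0,0],
    [0,0,0],
    [0,0,0],
    [0,0,0],
    [0,0,0],
    [0,0,0],
    [0,0,0],
    [0,0,0],
    [0,0,0],
    [0,0,0],
    [0,0,0],
    [0,0,0],
  ],
)

```text
clock: 12.2
position: [0.4942, -0.0904, 0.0806]
tool_rot: [3.141, -0.004, 2.945]
force: [0.4, 0.5, 0.7]
grip_width: -0.0001
finger_force: 0.0
```

>>> apply_moves(
  claw=[0.0,0.0,0.0,0.0,0.0,0.0,0.0],
  xyz=[
    [0,0,0.004],
    [0,0,0.004],
    [0,0,0.004],
    [0,0,0.004],
    [0,0,0.003],
    [0,0,0],
    [0,0,0],
  ],
  twist=[
    [0,0,0],
    [0,0,0],
    [0,0,0],
    [0,0,0],
    [0,0,0],
    [0,0,0],
    [0,0,0],
  ],
)

```text
clock: 12.9
position: [0.4953, -0.091, 0.0643]
tool_rot: [-3.141, -0.0, 2.945]
force: [-0.2, -0.4, -0.1]
grip_width: -0.0002
finger_force: 0.0
```

>>> apply_moves(
  claw=[0.0,0.0,0.0,0.0,0.0],
  xyz=[
    [0,0,0.001],
    [0,0,0.001],
    [0,0,0.001],
    [0,0,0.0],
    [0,0,0],
  ],
  twist=[
    [0,0,0],
    [0,0,0],
    [0,0,0],
    [0,0,0],
    [0,0,0],
  ],
)

```text
clock: 13.4
position: [0.4966, -0.0914, 0.0625]
tool_rot: [-3.141, 0.002, 2.944]
force: [-1.5, -3.7, 26.3]
grip_width: -0.0002
finger_force: 13.0
```

>>> apply_moves(
  claw=[0.0,0.0,0.0,0.0,0.0,0.0,0.0,0.0,0.0,0.0,0.0,0.0,0.0,0.0,0.0,0.0],
  xyz=[
    [0,0,-0.02],
    [0,0,-0.02],
    [0,0,-0.02],
    [0,0,-0.02],
    [0,0,-0.02],
    [0.021,0.0215,0],
    [0.021,0.0215,0],
    [0.021,0.0215,0],
    [0.021,0.0215,0],
    [0,0,0],
    [0,0,0.019],
    [0,0,0.019],
    [0,0,0.019],
    [0,0,0.019],
    [0,0,0.019],
    [0,0,0],
  ],
  twist=[
    [0,0,0],
    [0,0,0],
    [0,0,0],
    [0,0,0],
    [0,0,0],
    [0,0,0],
    [0,0,0],
    [0,0,0],
    [0,0,0],
    [0,0,0],
    [0,0,0],
    [0,0,0],
    [0,0,0],
    [0,0,0],
    [0,0,0],
    [0,0,0],
  ],
)

```text
clock: 15.0
position: [0.4291, 0.0096, 0.0647]
tool_rot: [-3.141, -0.003, 2.945]
force: [0.6, -0.2, 0.2]
grip_width: -0.0001
finger_force: 0.0
```

>>> apply_moves(
  claw=[0.0,0.0,0.0,0.0,0.0,0.0,0.0,0.0,0.0,0.0,0.0,0.0,0.0,0.0,0.0,0.0,0.0,0.0,0.0,0.0],
  xyz=[
    [-0.008,0,0],
    [-0.008,0,0],
    [-0.008,0,0],
    [-0.008,0,0],
    [-0.008,0,0],
    [-0.008,0,0],
    [-0.008,0,0],
    [-0.008,0,0],
    [-0.008,0,0],
    [-0.008,0,0],
    [-0.008,0,0],
    [-0.008,0,0],
    [-0.008,0,0],
    [-0.008,0,0],
    [-0.008,0,0],
    [-0.008,0,0],
    [-0.008,0,0],
    [-0.008,0,0],
    [-0.008,0,0],
    [-0.008,0,0],
  ],
  twist=[
    [0,0,0],
    [0,0,0],
    [0,0,0],
    [0,0,0],
    [0,0,0],
    [0,0,0],
    [0,0,0],
    [0,0,0],
    [0,0,0],
    [0,0,0],
    [0,0,0],
    [0,0,0],
    [0,0,0],
    [0,0,0],
    [0,0,0],
    [0,0,0],
    [0,0,0],
    [0,0,0],
    [0,0,0],
    [0,0,0],
  ],
)

```text
clock: 17.0
position: [0.5875, -0.0216, 0.0663]
tool_rot: [-3.142, -0.0, 2.945]
force: [-2.8, -0.5, 2.0]
grip_width: 0.0004
finger_force: 0.0
```

>>> apply_moves(
  claw=[0.0,0.0,0.0,0.0,0.0,0.0],
  xyz=[
    [-0.004,0,0],
    [-0.004,0,0],
    [-0.003,0,0],
    [-0.002,0,0],
    [0,0,0],
    [0,0,0],
  ],
  twist=[
    [0,0,0],
    [0,0,0],
    [0,0,0],
    [0,0,0],
    [0,0,0],
    [0,0,0],
  ],
)

```text
clock: 17.6
position: [0.5998, -0.0239, 0.0664]
tool_rot: [3.141, 0.0, 2.945]
force: [-0.5, -0.4, 0.4]
grip_width: 0.0002
finger_force: 0.0
```

Expected stop is near x≈0.602; I'll push on in small steps until the force rises.

>>> apply_moves(
  claw=[0.0,0.0,0.0,0.0,0.0],
  xyz=[
    [-0.0015,0,0],
    [-0.0015,0,0],
    [-0.0015,0,0],
    [0,0,0],
    [0,0,0],
  ],
  twist=[
    [0,0,0],
    [0,0,0],
    [0,0,0],
    [0,0,0],
    [0,0,0],
  ],
)

```text
clock: 18.1
position: [0.6005, -0.0239, 0.065]
tool_rot: [-3.14, -0.007, 2.946]
force: [-21.3, 5.1, -1.3]
grip_width: 0.0003
finger_force: 0.0
```

>>> apply_moves(
  claw=[0.0,0.0,0.0,0.0,0.0,0.0,0.0,0.0,0.0,0.0,0.0,0.0],
  xyz=[
    [0.01,0,0],
    [0.02,0,0],
    [0.02,0,0],
    [0.02,0,0],
    [0.02,0,0],
    [0.02,0,-0.02],
    [0,0,-0.03],
    [0,0,-0.03],
    [0,0,-0.03],
    [0,0,0],
    [0,0,0],
    [0,0,0],
  ],
  twist=[
    [0,0,0],
    [0,0,0],
    [0,0,0],
    [0,0,0],
    [0,0,0],
    [0,0,0],
    [0,0,0],
    [0,0,0],
    [0,0,0],
    [0,0,0],
    [0,0,0],
    [0,0,0],
  ],
)

```text
clock: 19.3
position: [0.4958, -0.0035, 0.1757]
tool_rot: [-3.141, -0.0, 2.945]
force: [-0.6, 0.3, -0.6]
grip_width: 0.0002
finger_force: 0.0
```

```bash
python3 - <<'E'
from workcell import bot
import cv2
f=bot.grab_frame("side")["img"][...,::-1][130:350,110:390]
cv2.imwrite("pics/z8.png",cv2.resize(f,None,fx=2.6,fy=2.6,interpolation=2))
from fit import *
r=least_squares(res,[.55,0,-.2,0,0],loss="soft_l1").x
for y in(.131,-.131):print(((proj("side",loc(r,(.071,y,.11)),r[3])-[110,130])*2.6).round())
E
```

```text
[273. 284.]
[393. 110.]
```

View pics/z8.png

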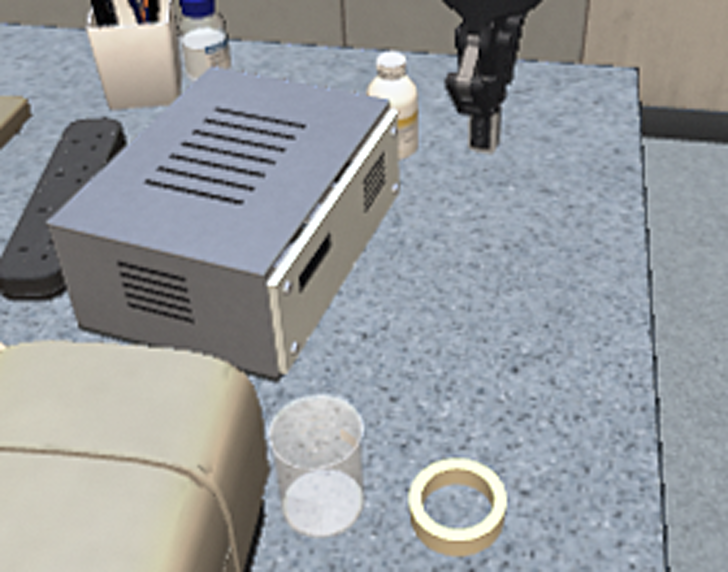

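The module is flush against the housing: the panel's top corners are at (273,284) and (395,110), as predicted. The beaker, bottle and tape haven't moved.

```bash
python3 -c "
from workcell import bot
print(bot.job_done())"
```

```text
the job is handed in; nothing more can be done
None
```

The job is handed in: the ring's lug was set over the index tab at about 1.60 rad (seen from above before the push, since the ring is now hidden inside the housing), the button was pressed to its stop, the module is fully home, the beaker, bottle and tape look unmoved, and the arm is clear; no verdict was returned.

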